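Wedge the board clamp open and hold it

TASK

The hinged clamp frame of the board fixture is lying shut on a circuit board. Take the wedge by its grip block, lay it flat on the bench with its thin end under the frame's round front bar, ease it in slowly until you feel it touch the bar, and push on until the bar has risen about 4 mm, so the frame has just lifted off the fixture's base; never raise it by more than a centimetre, as its wires are short. Finish while still gripping the wedge there, so that the wedge alone carries the frame and a colleague can draw the board out; keep the robot off the frame and leave the meter, spool and jar where they are.

Things in the scene. Friction and masses are not known exactly. Their poses are not given: they have to be found in the camera images.
- fixture: board fixture, fixed: dark steel base plate 130 (x) x 110 (y) x 12 mm high, brown board on top. Origin: centre of its underside, on the bench top (height 0). Its +x axis is the direction to push the wedge: the clamp frame's front bar lies towards -x, the hinge at x = +60 mm, 15 mm up. The base's front face is at x = -65 mm; the wedge's tip meets it 55 mm past the bar
- clamp_frame: aluminium window frame 120 x 100 x 6 mm, hinged; a tongue 50 mm wide runs forward beyond the base and ends in a steel round bar 8 mm in diameter, 70 mm long (along y). Origin on the hinge axis, 180 mm from the bar; axes as the fixture's when shut. It swings up freely and falls back by its weight, 0.35 to 0.7 kg, about half of it on the bar. Shut, its top is 18 mm above the bench
- lip (a point): middle of the underside of the frame's round front bar; 7 mm above the bench while the frame is shut, at fixture x = -120 mm, y = 0. Its height shows how far the bar has risen
- wedge: loose pale wooden wedge, 60 g. Origin: on its underside, below the centre of the grip block, which is 38 long (x), 24 wide (y), 50 mm tall; grip it across the 24 mm. The ramp, 36 mm wide, runs along +x: its top falls from 20 mm high at x = 22 to 4 mm at the tip, x = 82 mm. Flat on the bench it first touches the shut bar at wedge x = 71 mm; each 15 mm of push from there raises the bar 4 mm
- multimeter: orange hand-held meter lying flat, 80 x 170 x 35 mm, loose, not to be disturbed; origin at the centre of its underside
- spool: small spool of solder wire standing on its flange, 54 mm in diameter, 34 mm high, loose, not to be disturbed; origin at the centre of its underside
- flux_jar: small white jar with lid, 38 mm in diameter, 50 mm high, loose, not to be disturbed; origin at the centre of its underside
There are look-alikes about, which are no part of the job. Leave any red look-alike of the wedge alone. Several things look just like the fixture: the one meant starts farthest to the robot's right.

How it is judged:
By the outcome, as a careful person would: the job done as asked, in the order asked, and still so for the second after the job is handed in, while the arm keeps its last pose, push and grip.
It also fails if it takes over 48 s, if anything falls off the work surface, if the arm or the gripper's body presses on something with over 40 N, if the wrist force passes 120 N, or if a joint passes its speed limit or range.

ROBOT

A 7-joint arm with a two-finger parallel gripper is mounted at the origin on the work surface. World frame = base frame: x ahead of the robot, y to its left, z up, the work surface at z = 0. Lengths are in m, angles in rad, forces in N, time in s.
With the tool pointing down it reaches from about 0.425 to 1.025 m from the base axis. Payload 9.4 kg.
Tool frame: the origin (TCP) lies midway between the tips of the shut fingers; the grasp point (between the pads) lies 19 mm behind it (robot.hold_point_z is the z of the grasp point in the tool frame, in m); z points along the fingers, y is the line along which they close (so a half turn about z gives the same grasp; the last joint's range is limited). The gripper opens to 93 mm and grips with 3 to 60 N. Pads are 15 mm wide; open, the fingers measure 128 mm over their backs; the gripper's body (75 mm by 188 mm) begins 65 mm behind the grasp point.
Start: joints at [-1.286, 0.599, -0.003, 1.599, 0.002, 0.943, -0.08], TCP at [0.257, 0.678, 0.219] pointing down, gripper open.
Joint ranges: [-2.57, 2.57], [-0.35, 1.97], [-1.29, 1.29], [0.11, 2.56], [-1.05, 4.19], [0.11, 1.86], [-2.63, 2.63]. Speed limits (rad/s): [2.22, 2.22, 3.01, 3.01, 3.14, 3.14, 3.14].

INTERFACE

Orientations are given as a unit quaternion [w, x, y, z].
In Python, from bench import robot gives the robot as it stands.
- The arm moves only by the shell command python3 -m creep 'ROWS' [OPENING] [FORCE]. ROWS is JSON, a list of rows, each an object of numbers: "dx", "dy", "dz": the shift along the tool's x, y, z in units of 40 mm (1.0 is 40 mm); "yaw": the turn about the tool's z in units of 5 degrees (1.0 is 5 degrees). In form: [{"dx": .., "dy": .., "dz": .., "yaw": ..}, ...]. A call has exactly 10 rows; each row shifts and turns the commanded pose from where the row before left it, along the tool's axes as they then stand; what a row does not reach is not made up. A row lasts 1/8 s, in which the tool goes at most 62.5 mm and 10.7 degrees, less where a joint would pass 70% of its speed; a pose out of reach is approached as far as the arm can. A call is refused whole if a number of a shift passes 1 or a number of a turn 1, either way. A call with a gripper value outside its range is refused whole. OPENING is the finger opening in mm, from 0 to 93, set as the call begins (- or left out, the last holds). The fingers move at their own pace and stop on an object; FORCE is the grip in N (left out, the last holds). Time passes only in rows, so rows that do not move let the fingers close, or fill a call up. It gives the time, the measured TCP pose, the force, the opening and the grip force at its end, in the units of the state.
- robot.sense(): the state, without advancing time (a new reading comes with each control period).
- robot.camera(name): name is "side" or "top" or "wrist"; returns a dict with "frame" (480x640x3 uint8, blue, green, red), "depth" (480x640 float32, m along the optical axis (not along the pixel's ray), 0 where there is no reading), "vfov" (degrees; the focal length in pixels is half the picture's height over the tangent of half this angle, whatever the lens; pixels are square), "cx", "cy" (the principal point, pixels), "R" (3x3) and "t" (3): a world point X has camera coordinates R X + t. Camera axes: x right, y down, z forward; pixel columns grow to the right and rows downward; lengths in m; the calibration is good to about 2 mm. A picture is of the moment at which its call begins.
- robot.finish_job(): hands the job in; it is judged then, once.
The state is a dict: "time": time; "joints": joint angles; "joint_velocities": joint speeds; "joint_efforts": joint torques, N m; "tool_pos": TCP position; "ee_rot": TCP orientation; "ft_force": force on the tool from outside, world axes, zero at the start; "torque": the same for the moment, N m; "opening": opening from 0.0 (shut) to 1.0 (fully open); "finger_force": force on a finger pad.
Only numpy, scipy, OpenCV 4.12 (cv2) and the standard library are available. Lean on these libraries where they do the work, as an engineer would, in place of code of your own. Each camera call takes 0.05 s, during which the arm holds its last target. There are 200 camera calls.

## Working session

There is one attempt and no reset: what is moved stays moved. The work goes in short steps, Python scripts to look and compute and a shell command to move; the robot and the scene stay as the last step left them, time stands still between calls to the robot, and variables do not carry over. Pictures are saved under pics/ and viewed, at most 10 in all, crops included, and the job is handed in when it is done.

```bash
mkdir -p pics; cat > h.py <<'E'
from bench import robot
import numpy as np, cv2
def snap(name,fn=None):
    c=robot.camera(name)
    np.savez(f'/tmp/{name}.npz',**{k:c[k] for k in c})
    if fn: cv2.imwrite('pics/'+fn,c['frame'])
    return c
def load(name): return np.load(f'/tmp/{name}.npz')
def px(c,u,v,z=None):
    """world point at pixel; z=known height or use depth"""
    f=240/np.tan(np.radians(float(c['vfov']))/2)
    r=np.array([(u-c['cx'])/f,(v-c['cy'])/f,1.])
    R,t=c['R'],c['t']; o=-R.T@t; d=R.T@r
    if z is None: s=np.median(c['depth'][int(v)-1:int(v)+2,int(u)-1:int(u)+2])
    else: s=(z-o[2])/d[2]
    return o+s*d
E
python3 - <<'E'
from h import *
snap('top','top.png');snap('side','side.png')
s=robot.sense();print(s['tool_pos'],s['ee_rot'],s['time'],s['opening'],s['ft_force'],robot.hold_point_z)
E
```

```text
[0.25650035 0.67765829 0.21785248] [-4.72612145e-05  1.79899266e-01  9.83684798e-01 -6.85534078e-04] 0.1 1.0018813899718548 [ 0.04256316 -0.10039978 -0.15084117] -0.0188
```

View pics/top.png

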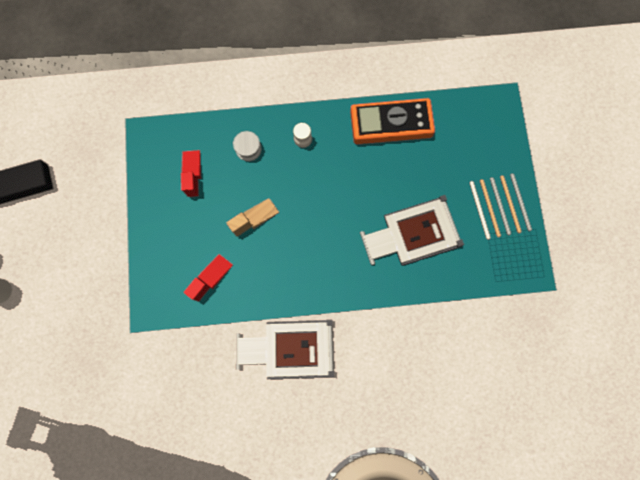

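View pics/side.png

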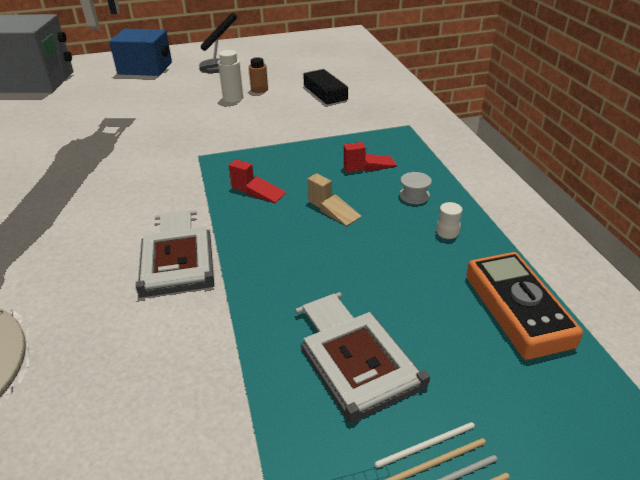

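The top view shows the wooden wedge at about (252,217) and two red decoys. There are two fixtures, at (425,230) and (290,350). The right-hand one at (425,230), with its bar at about (370,248), should be ours. I'll check this in world coordinates with enlarged crops.

```bash
python3 - <<'E'
from h import *
c=load('top')
f=c['frame']
a=cv2.resize(f[190:250,215:295],None,fx=5,fy=5,interpolation=cv2.INTER_CUBIC)
b=cv2.resize(f[190:275,355:470],None,fx=5,fy=5,interpolation=cv2.INTER_CUBIC)
o=np.zeros((600,800,3),np.uint8)
# a: 400x300, b: 575x425 -> stack side by side with b scaled 0.69
o[:300,:400]=a
b2=cv2.resize(f[190:270,360:465],None,fx=3.8,fy=3.8,interpolation=cv2.INTER_CUBIC);o[:b2.shape[0],400:400+b2.shape[1]]=b2
cv2.imwrite('pics/crop.png',o[:310])
for n,u,v in [('base?',378,470),('fixA',425,230),('fixB',290,350),('wedge',252,217),('meter',393,121),('spool',247,145),('jar',302,133)]: print(n,px(c,u,v).round(3))
E
```

```text
base? [ 0.091 -0.001  0.014]
fixA [ 0.537 -0.151  0.015]
fixB [0.325 0.144 0.014]
wedge [0.598 0.198 0.018]
meter [ 0.766 -0.11   0.045]
spool [0.748 0.196 0.034]
jar [0.757 0.08  0.05 ]
```

View pics/crop.png

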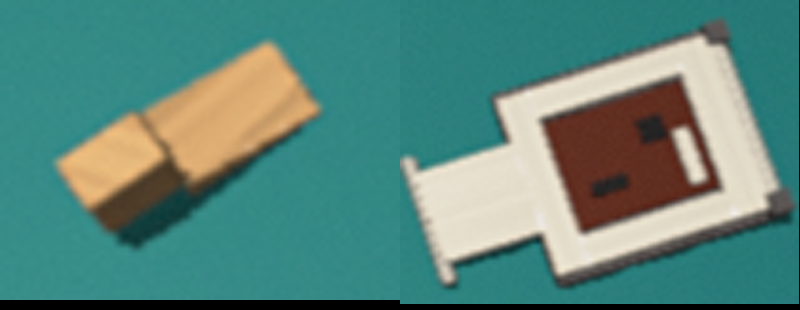

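The crop shows the wedge's block top at about (57,162), (133,115), (167,155) and (95,207), and its tip edge from (270,42) to (320,108). The bar ends are at (408,160) and (448,283). The frame's front corners are at (496,97) and (560,282).

```bash
cat > m.py <<'E'
from h import *
c=load('top')
W=lambda u,v,z:px(c,215+u/5,190+v/5,z)
F=lambda u,v,z:px(c,360+(u-400)/3.8,190+v/3.8,z)
g=np.mean([W(57,162,.05),W(133,115,.05),W(167,155,.05),W(95,207,.05)],0)
tip=np.mean([W(270,42,.004),W(320,108,.004)],0)
print('grip',g,'tip',tip,'len',np.linalg.norm((tip-g)[:2]),'yaw',np.degrees(np.arctan2(*(tip-g)[[1,0]])))
b1,b2=F(408,160,.012),F(448,283,.012); bar=(b1+b2)/2
n=b1-b2; print('bar',bar,'len',np.linalg.norm(n),'yaw',np.degrees(np.arctan2(-n[0],n[1]))*1, n)
h=np.mean([F(725,30,.015),F(787,207,.015)],0);d=h-bar
print('hinge',h,np.linalg.norm(d[:2]),'yaw',np.degrees(np.arctan2(d[1],d[0])))
f1,f2=F(496,97,.018),F(560,282,.018);n=f1-f2;print('front yaw',np.degrees(np.arctan2(-n[0],n[1])),np.linalg.norm(n))
from scipy.spatial.transform import Rotation as R
s=robot.sense();q=s['ee_rot'];print(R.from_quat(np.roll(q,-1)).as_matrix().round(3))
E
python3 m.py
```

```text
grip [0.58246141 0.22341208 0.05      ] tip [0.62290992 0.15242487 0.004     ] len 0.08170230277112339 yaw -60.32550977356492
bar [ 0.51123471 -0.02955357  0.012     ] len 0.06988054241798511 yaw -78.8006955527427 [0.06854984 0.01357237 0.        ]
hinge [ 0.54939967 -0.21139026  0.015     ] 0.18579867134544753 yaw -78.14648168775382
front yaw -78.3256933100203 0.1054864575106162
[[-0.935  0.354 -0.   ]
 [ 0.354  0.935 -0.001]
 [-0.    -0.001 -1.   ]]
```

```bash
python3 -m creep '[{"dx":-1,"dy":-0.65,"dz":0},{"dx":-1,"dy":-0.65,"dz":0.1},{"dx":-1,"dy":-0.65,"dz":0.1},{"dx":-1,"dy":-0.65,"dz":0.1},{"dx":-1,"dy":-0.65,"dz":0.1},{"dx":-1,"dy":-0.65,"dz":0.1},{"dx":-1,"dy":-0.65,"dz":0.1},{"dx":-1,"dy":-0.65,"dz":0.1},{"dx":-1,"dy":-0.65,"dz":0.1},{"dx":-1,"dy":-0.65,"dz":0.1}]' 70
cat > go.py <<'E'
import sys
from h import *
from scipy.spatial.transform import Rotation as R
def go(x,y,z,yaw):  # yaw: wedge x-axis world deg (tool -x); prints units in current tool axes, and after-turn axes
    s=robot.sense();M=R.from_quat(np.roll(s['ee_rot'],-1)).as_matrix()
    d=np.array([x,y,z])-s['tool_pos']
    cur=np.degrees(np.arctan2(-M[1,0],-M[0,0])); dy=-(yaw-cur)
    M2=M@R.from_euler('z',dy,degrees=True).as_matrix()
    print('pos',s['tool_pos'].round(4),'yaw',cur.round(2),'F',s['ft_force'].round(2),'t',s['time'],'op',s['opening']*93,'ff',s['finger_force'])
    print('before-turn',(M.T@d/.04).round(3),'after-turn',(M2.T@d/.04).round(3),'yaw units',round(dy/5,3),'j7',s['joints'][6])
if __name__=='__main__': go(*map(float,sys.argv[1:]))
E
python3 go.py 0.582 0.223 0.14 -60.3
```

```text
pos [0.2565 0.6777 0.2179] yaw -20.73 F [ 0.04 -0.1  -0.15] t 0.1 op 93.1749692673825 ff 0.0
before-turn [-11.633  -7.748   1.959] after-turn [-13.903   1.439   1.959] yaw units 7.914 j7 -0.07982234362694628invalid input at $[0]: expected keys dx, dy, dz, yaw
```

```bash
python3 -m creep '[{"dx":-1,"dy":-0.65,"dz":0,"yaw":0},{"dx":-1,"dy":-0.65,"dz":0.1,"yaw":0},{"dx":-1,"dy":-0.65,"dz":0.1,"yaw":0},{"dx":-1,"dy":-0.65,"dz":0.1,"yaw":0},{"dx":-1,"dy":-0.65,"dz":0.1,"yaw":0},{"dx":-1,"dy":-0.65,"dz":0.1,"yaw":0},{"dx":-1,"dy":-0.65,"dz":0.1,"yaw":0},{"dx":-1,"dy":-0.65,"dz":0.1,"yaw":0},{"dx":-1,"dy":-0.65,"dz":0.1,"yaw":0},{"dx":-1,"dy":-0.65,"dz":0.1,"yaw":0}]' 70
python3 go.py 0.582 0.223 0.14 -60.3
```

```text
time: 1.35
tool_pos: [0.5394, 0.2919, 0.1823]
ee_rot: [-0.0, 0.18, 0.984, -0.0]
ft_force: [1.0, 0.6, -0.5]
opening: 0.751
finger_force: 0.0
pos [0.5394 0.2919 0.1823] yaw -20.72 F [ 0.96  0.61 -0.45] t 1.35 op 69.80490913919915 ff 0.0
before-turn [-1.606 -1.234  1.057] after-turn [-2.024  0.073  1.057] yaw units 7.915 j7 0.6123048782533145
```

```bash
python3 -m creep '[{"dx":-0.8,"dy":-0.62,"dz":0.5,"yaw":0},{"dx":-0.8,"dy":-0.61,"dz":0.5,"yaw":0},{"dx":0,"dy":0,"dz":0,"yaw":1},{"dx":0,"dy":0,"dz":0,"yaw":1},{"dx":0,"dy":0,"dz":0,"yaw":1},{"dx":0,"dy":0,"dz":0,"yaw":1},{"dx":0,"dy":0,"dz":0,"yaw":1},{"dx":0,"dy":0,"dz":0,"yaw":1},{"dx":0,"dy":0,"dz":0,"yaw":1},{"dx":0,"dy":0,"dz":0,"yaw":0.9}]'
python3 go.py 0.582 0.223 0.014 -60.3; python3 -c "
from h import *
snap('wrist','w1.png')"
```

```text
time: 2.6
tool_pos: [0.5809, 0.2246, 0.1423]
ee_rot: [-0.0, 0.503, 0.864, -0.0]
ft_force: [0.0, -0.8, 0.2]
opening: 0.749
finger_force: 0.0
pos [0.5809 0.2246 0.1423] yaw -60.38 F [ 0.03 -0.76  0.18] t 2.6 op 69.67046848174233 ff 0.0
before-turn [-0.049  0.006  3.208] after-turn [-0.049  0.006  3.208] yaw units -0.015 j7 0.21865087313550646
```

View pics/w1.png

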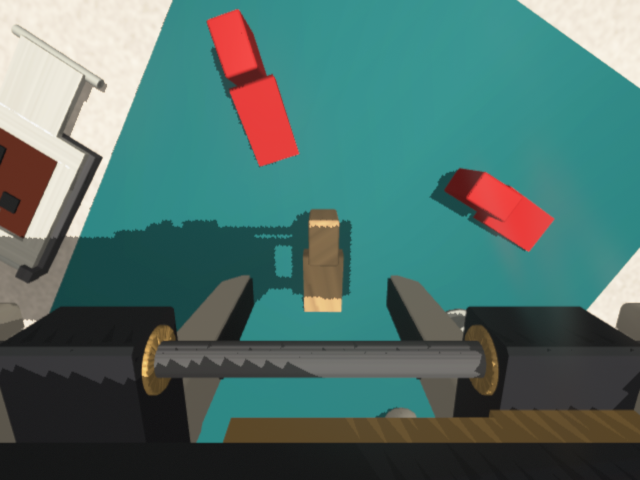

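The wrist view shows the wedge centred between the fingers, running straight down the image. Its block spans about (308–340, 210–265) and its tip edge runs from (304,311) to (341,311).

```bash
python3 - <<'E'
from h import *
c=load('wrist')
t=(px(c,304,311,.004)+px(c,341,311,.004))/2
print('tip',t)
hs=np.array([px(c,323,v) for v in range(205,315,5)]);print(hs.round(4))
d=np.array([np.cos(np.radians(-60.3)),np.sin(np.radians(-60.3))]);print('origin from tip',t[:2]-.082*d)
# block top points
m=[]
for v in range(200,280):
  for u in range(290,355):
    p=px(c,u,v)
    if .046<p[2]<.054:m.append(p)
m=np.array(m);print('top',cv2.minAreaRect((m[:,:2]*1000).astype(np.float32)),m.mean(0))
E
```

```text
tip [0.62324244 0.15480164 0.004     ]
[[5.721e-01 2.453e-01 5.000e-04]
 [5.737e-01 2.423e-01 6.900e-03]
 [5.736e-01 2.422e-01 2.970e-02]
 [5.735e-01 2.420e-01 4.850e-02]
 [5.752e-01 2.390e-01 5.090e-02]
 [5.773e-01 2.354e-01 5.020e-02]
 [5.792e-01 2.320e-01 5.060e-02]
 [5.813e-01 2.284e-01 5.010e-02]
 [5.832e-01 2.250e-01 5.050e-02]
 [5.853e-01 2.213e-01 5.010e-02]
 [5.874e-01 2.177e-01 5.020e-02]
 [5.894e-01 2.142e-01 5.050e-02]
 [5.917e-01 2.102e-01 4.950e-02]
 [6.000e-01 1.963e-01 1.730e-02]
 [6.027e-01 1.915e-01 1.550e-02]
 [6.053e-01 1.869e-01 1.460e-02]
 [6.082e-01 1.820e-01 1.280e-02]
 [6.110e-01 1.770e-01 1.120e-02]
 [6.138e-01 1.722e-01 1.010e-02]
 [6.168e-01 1.669e-01 8.200e-03]
 [6.199e-01 1.617e-01 6.500e-03]
 [6.229e-01 1.564e-01 5.000e-03]]
origin from tip [0.58261482 0.22602942]
top ((582.5654296875, 226.28729248046875), (24.016273498535156, 37.03314971923828), 29.44257164001465) [0.5821487  0.22678758 0.05015033]
```

```bash
python3 -m creep '[{"dx":0.01,"dy":0.06,"dz":0.5,"yaw":0},{"dx":0,"dy":0,"dz":0.7,"yaw":0},{"dx":0,"dy":0,"dz":0.7,"yaw":0},{"dx":0,"dy":0,"dz":0.6,"yaw":0},{"dx":0,"dy":0,"dz":0.4,"yaw":0},{"dx":0,"dy":0,"dz":0.3,"yaw":0},{"dx":0,"dy":0,"dz":0,"yaw":0},{"dx":0,"dy":0,"dz":0,"yaw":0},{"dx":0,"dy":0,"dz":0,"yaw":0},{"dx":0,"dy":0,"dz":0,"yaw":0}]'
python3 -m creep '[{"dx":0,"dy":0,"dz":0,"yaw":0},{"dx":0,"dy":0,"dz":0,"yaw":0},{"dx":0,"dy":0,"dz":0,"yaw":0},{"dx":0,"dy":0,"dz":0,"yaw":0},{"dx":0,"dy":0,"dz":0,"yaw":0},{"dx":0,"dy":0,"dz":0,"yaw":0},{"dx":0,"dy":0,"dz":0,"yaw":0},{"dx":0,"dy":0,"dz":0,"yaw":0},{"dx":0,"dy":0,"dz":0,"yaw":0},{"dx":0,"dy":0,"dz":0,"yaw":0}]' 15 35
python3 go.py 0.489 0.078 0.04 -78.5
```

```text
time: 3.9
tool_pos: [0.5833, 0.2264, 0.0152]
ee_rot: [0.0, 0.502, 0.865, 0.0]
ft_force: [-0.0, -0.3, 0.3]
opening: 0.752
finger_force: 0.0
time: 5.15
tool_pos: [0.583, 0.2262, 0.0146]
ee_rot: [-0.0, 0.502, 0.865, -0.0]
ft_force: [0.0, -0.2, -0.0]
opening: 0.257
finger_force: 35.0
pos [0.583  0.2262 0.0146] yaw -60.23 F [ 0.03 -0.17 -0.03] t 5.15 op 23.859313296601833 ff 34.999401569366455
before-turn [-2.049 -3.879 -0.635] after-turn [-3.162 -3.041 -0.635] yaw units 3.655 j7 0.2561114133366715
```

```bash
python3 -m creep '[{"dx":0,"dy":0,"dz":-0.3,"yaw":0},{"dx":0,"dy":0,"dz":-0.33,"yaw":0},{"dx":-0.4,"dy":-0.8,"dz":0,"yaw":0},{"dx":-0.4,"dy":-0.8,"dz":0,"yaw":0},{"dx":-0.4,"dy":-0.8,"dz":0,"yaw":0},{"dx":-0.4,"dy":-0.8,"dz":0,"yaw":0.6},{"dx":-0.25,"dy":-0.6,"dz":0,"yaw":1},{"dx":0,"dy":0,"dz":0,"yaw":1},{"dx":0,"dy":0,"dz":0,"yaw":1},{"dx":0,"dy":0,"dz":0,"yaw":0}]'
python3 go.py 0.489 0.078 0.04 -78.5
python3 - <<'E'
from h import *
a=snap('wrist')['frame'];b=snap('top')['frame']
cv2.imwrite('pics/w2.png',np.hstack([cv2.resize(a,(400,300)),cv2.resize(b[170:290,320:480],(400,300),interpolation=cv2.INTER_CUBIC)]))
E
```

```text
time: 6.4
tool_pos: [0.4873, 0.0875, 0.0407]
ee_rot: [0.0, 0.631, 0.776, 0.001]
ft_force: [0.7, 0.6, 0.3]
opening: 0.258
finger_force: 35.0
pos [0.4873 0.0875 0.0407] yaw -78.2 F [0.7  0.62 0.27] t 6.4 op 24.017609214671527 ff 35.00007390975952
before-turn [-0.241 -0.007  0.017] after-turn [-0.241 -0.006  0.017] yaw units 0.061 j7 0.22693766822795816
```

View pics/w2.png

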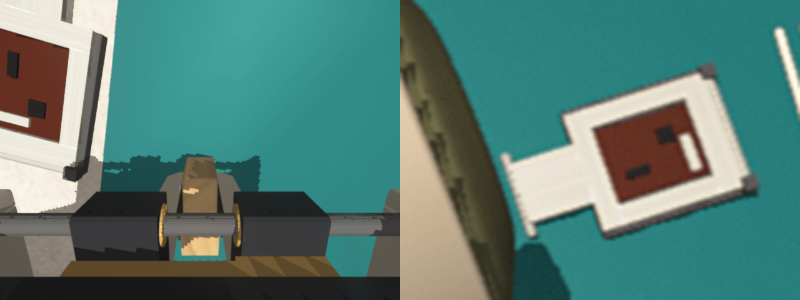

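The wrist view shows the wedge held straight, but it can't see the fixture. The top crop (right) shows the bar at about (505,155)–(533,235), not touched. Next I set the wedge flat, short of the bar.

```bash
python3 -m creep '[{"dx":0,"dy":0,"dz":0.3,"yaw":0.06},{"dx":0,"dy":0,"dz":0.2,"yaw":0},{"dx":0,"dy":0,"dz":0.08,"yaw":0},{"dx":0,"dy":0,"dz":0.04,"yaw":0},{"dx":0,"dy":0,"dz":0.03,"yaw":0},{"dx":0,"dy":0,"dz":0.02,"yaw":0},{"dx":0,"dy":0,"dz":0,"yaw":0},{"dx":0,"dy":0,"dz":0,"yaw":0},{"dx":0,"dy":0,"dz":0,"yaw":0},{"dx":0,"dy":0,"dz":0,"yaw":0}]'
python3 go.py 0.497 0.040 0.0146 -78.5
python3 - <<'E'
from h import *
c=load('side')
cv2.imwrite('pics/s1.png',cv2.resize(c['frame'][280:340,285:365],None,fx=8,fy=8,interpolation=cv2.INTER_CUBIC))
d=snap('side')['frame']; cv2.imwrite('pics/s2.png',cv2.resize(d[190:350,220:400],None,fx=3.5,fy=3.5,interpolation=cv2.INTER_CUBIC))
E
```

```text
time: 7.75
tool_pos: [0.4866, 0.0872, 0.0145]
ee_rot: [0.0, 0.633, 0.774, 0.0]
ft_force: [-3.9, -0.5, 24.1]
opening: 0.255
finger_force: 35.0
pos [0.4866 0.0872 0.0145] yaw -78.54 F [-3.92 -0.54 24.12] t 7.75 op 23.671990986612656 ff 35.00479280948639
before-turn [-1.208  0.021 -0.004] after-turn [-1.208  0.02  -0.004] yaw units -0.009 j7 0.23378757855448418
```

View pics/s2.png

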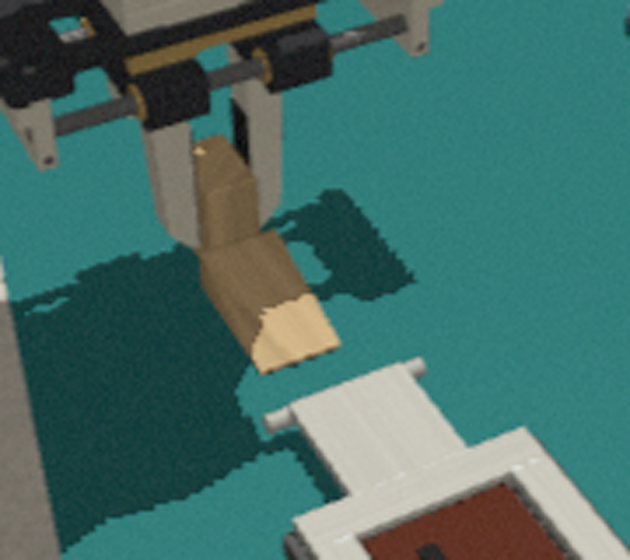

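View pics/s1.png

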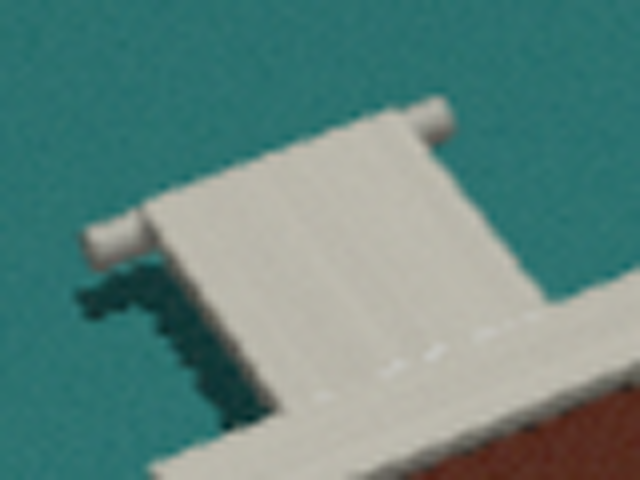

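The side view shows the wedge flat, with its tip edge at crop (265,372)–(340,345), aimed square at the bar. The bar ends are at s1 (92,247) and (445,122). The 24 N downward press is more than needed, so I'll ease it.

```bash
python3 - <<'E'
from h import *
c=load('side')
B=lambda u,v:px(c,285+u/8,280+v/8,.011)
W=lambda u,v:px(c,220+u/3.5,190+v/3.5,.004)
bar=(B(92,247)+B(445,122))/2;n=B(445,122)-B(92,247);tip=(W(265,372)+W(340,345))/2
a=np.radians(-78.5);d=np.array([np.cos(a),np.sin(a)]);l=np.array([-d[1],d[0]])
print(bar,np.linalg.norm(n),n,'tip',tip)
r=(bar-tip)[:2];print('side: tip to bar along',r@d,'lat',r@l)
p=robot.sense()['tool_pos'][:2]
for b in (bar[:2],np.array([.5112,-.0296])): print('push to contact', (b-p)@d-.071,'lat',(b-p)@l)
E
python3 -m creep '[{"dx":0,"dy":0,"dz":-0.025,"yaw":0},{"dx":-0.1,"dy":0,"dz":0,"yaw":0},{"dx":-0.1,"dy":0,"dz":0,"yaw":0},{"dx":-0.1,"dy":0,"dz":0,"yaw":0},{"dx":-0.1,"dy":0,"dz":0,"yaw":0},{"dx":-0.1,"dy":0,"dz":0,"yaw":0},{"dx":0,"dy":0,"dz":0,"yaw":0},{"dx":0,"dy":0,"dz":0,"yaw":0},{"dx":0,"dy":0,"dz":0,"yaw":0},{"dx":0,"dy":0,"dz":0,"yaw":0}]'
python3 go.py 0.497 0.040 0.0146 -78.5
```

```text
[ 0.51427292 -0.02956621  0.011     ] 0.06882695013833527 [0.06768901 0.0124638  0.        ] tip [0.50443875 0.00348477 0.004     ]
side: tip to bar along 0.034348082527481484 lat 0.003047439644530846
push to contact 0.04897090477557235 lat 0.0038490313410725345
push to contact 0.04839137764614884 lat 0.0008310666926200006
time: 9.05
tool_pos: [0.4914, 0.0685, 0.0145]
ee_rot: [0.0, 0.633, 0.775, 0.001]
ft_force: [-0.4, 3.2, 8.8]
opening: 0.255
finger_force: 35.0
pos [0.4914 0.0685 0.0145] yaw -78.48 F [-0.39  3.15  8.82] t 9.05 op 23.71694536236378 ff 35.0016725063324
before-turn [-0.725 -0.006 -0.002] after-turn [-0.725 -0.005 -0.002] yaw units 0.005 j7 0.2589807578648655
```

```bash
python3 -m creep '[{"dx":-0.06,"dy":0.02,"dz":-0.01,"yaw":0},{"dx":-0.05,"dy":0.02,"dz":0,"yaw":0},{"dx":-0.05,"dy":0,"dz":0,"yaw":0},{"dx":-0.05,"dy":0,"dz":0,"yaw":0},{"dx":-0.05,"dy":0,"dz":0,"yaw":0},{"dx":-0.05,"dy":0,"dz":0,"yaw":0},{"dx":-0.05,"dy":0,"dz":0,"yaw":0},{"dx":-0.05,"dy":0,"dz":0,"yaw":0},{"dx":-0.03,"dy":0,"dz":0,"yaw":0},{"dx":-0.03,"dy":0,"dz":0,"yaw":0}]'
python3 go.py 0.497 0.040 0.0146 -78.5
python3 -m creep '[{"dx":-0.02,"dy":0,"dz":0,"yaw":0},{"dx":-0.02,"dy":0,"dz":0,"yaw":0},{"dx":-0.02,"dy":0,"dz":0,"yaw":0},{"dx":-0.02,"dy":0,"dz":0,"yaw":0},{"dx":-0.02,"dy":0,"dz":0,"yaw":0},{"dx":-0.02,"dy":0,"dz":0,"yaw":0},{"dx":-0.02,"dy":0,"dz":0,"yaw":0},{"dx":-0.02,"dy":0,"dz":0,"yaw":0},{"dx":-0.02,"dy":0,"dz":0,"yaw":0},{"dx":-0.02,"dy":0,"dz":0,"yaw":0}]'
python3 go.py 0.497 0.040 0.0146 -78.5
```

```text
time: 10.3
tool_pos: [0.4962, 0.0501, 0.0145]
ee_rot: [-0.0, 0.633, 0.774, 0.0]
ft_force: [-0.2, 3.3, 5.1]
opening: 0.257
finger_force: 35.0
pos [0.4962 0.0501 0.0145] yaw -78.5 F [-0.17  3.31  5.1 ] t 10.3 op 23.892288434139893 ff 35.00066578388214
before-turn [-0.25  -0.031 -0.002] after-turn [-0.25  -0.031 -0.002] yaw units 0.001 j7 0.28228832932621745
time: 11.55
tool_pos: [0.4978, 0.0423, 0.0145]
ee_rot: [-0.0, 0.633, 0.774, 0.0]
ft_force: [-0.5, 3.1, 4.9]
opening: 0.259
finger_force: 35.0
pos [0.4978 0.0423 0.0145] yaw -78.49 F [-0.48  3.12  4.9 ] t 11.55 op 24.100910112082772 ff 35.00066041946411
before-turn [-0.052 -0.031 -0.002] after-turn [-0.052 -0.031 -0.002] yaw units 0.002 j7 0.2923272015552132
```

```bash
python3 -m creep '[{"dx":-0.01,"dy":0,"dz":0,"yaw":0},{"dx":-0.01,"dy":0,"dz":0,"yaw":0},{"dx":-0.01,"dy":0,"dz":0,"yaw":0},{"dx":-0.01,"dy":0,"dz":0,"yaw":0},{"dx":-0.01,"dy":0,"dz":0,"yaw":0},{"dx":-0.01,"dy":0,"dz":0,"yaw":0},{"dx":-0.01,"dy":0,"dz":0,"yaw":0},{"dx":-0.01,"dy":0,"dz":0,"yaw":0},{"dx":-0.01,"dy":0,"dz":0,"yaw":0},{"dx":-0.01,"dy":0,"dz":0,"yaw":0}]'
python3 -m creep '[{"dx":-0.01,"dy":0,"dz":0,"yaw":0},{"dx":-0.01,"dy":0,"dz":0,"yaw":0},{"dx":-0.01,"dy":0,"dz":0,"yaw":0},{"dx":-0.01,"dy":0,"dz":0,"yaw":0},{"dx":-0.01,"dy":0,"dz":0,"yaw":0},{"dx":-0.01,"dy":0,"dz":0,"yaw":0},{"dx":-0.01,"dy":0,"dz":0,"yaw":0},{"dx":-0.01,"dy":0,"dz":0,"yaw":0},{"dx":-0.01,"dy":0,"dz":0,"yaw":0},{"dx":-0.01,"dy":0,"dz":0,"yaw":0}]'
```

```text
time: 12.8
tool_pos: [0.4983, 0.0397, 0.0146]
ee_rot: [-0.001, 0.632, 0.775, 0.001]
ft_force: [-1.5, 9.1, 6.9]
opening: 0.256
finger_force: 35.0
time: 14.05
tool_pos: [0.4991, 0.0357, 0.0146]
ee_rot: [-0.001, 0.632, 0.775, 0.001]
ft_force: [-2.6, 7.6, 7.5]
opening: 0.256
finger_force: 35.0
```

The force rose from 3 to 9 N, with contact at TCP y ≈ 0.041. I'll push on towards 15 mm past contact, then check the rise.

```bash
python3 -m creep '[{"dx":-0.02,"dy":0,"dz":0,"yaw":0},{"dx":-0.02,"dy":0,"dz":0,"yaw":0},{"dx":-0.02,"dy":0,"dz":0,"yaw":0},{"dx":-0.02,"dy":0,"dz":0,"yaw":0},{"dx":-0.02,"dy":0,"dz":0,"yaw":0},{"dx":-0.02,"dy":0,"dz":0,"yaw":0},{"dx":-0.02,"dy":0,"dz":0,"yaw":0},{"dx":-0.02,"dy":0,"dz":0,"yaw":0},{"dx":-0.02,"dy":0,"dz":0,"yaw":0},{"dx":-0.02,"dy":0,"dz":0,"yaw":0}]'
python3 go.py 0.5011 0.0263 0.0146 -78.5
python3 - <<'E'
from h import *
o=load('side')['frame'].copy();Z0=load('side')['depth'].copy()
c=snap('side');f=c['frame']
r=lambda i:cv2.resize(i[270:350,275:365],None,fx=4.4,fy=4.4,interpolation=cv2.INTER_CUBIC)
cv2.imwrite('pics/s3.png',np.hstack([r(o),r(f)]))
c0={k:c[k] for k in c};c0['depth']=Z0
# height on tongue near bar: sample same world line
pts=[(u,v) for u in range(312,332) for v in range(300,315)]
for n,k in(('old',c0),('new',c)):
  P=np.array([px(k,u,v) for u,v in pts]);print(n,np.median(P,0).round(4))
E
```

```text
time: 15.3
tool_pos: [0.5006, 0.0279, 0.0146]
ee_rot: [-0.001, 0.632, 0.775, 0.001]
ft_force: [-2.6, 8.0, 7.0]
opening: 0.254
finger_force: 35.0
pos [0.5006 0.0279 0.0146] yaw -78.4 F [-2.64  7.96  6.95] t 15.3 op 23.645436553314607 ff 35.001200437545776
before-turn [-0.041  0.004 -0.001] after-turn [-0.041  0.004 -0.001] yaw units 0.02 j7 0.3123367573508907
old [ 0.5138 -0.0458  0.0187]
new [ 0.513  -0.0493  0.0221]
```

View pics/s3.png

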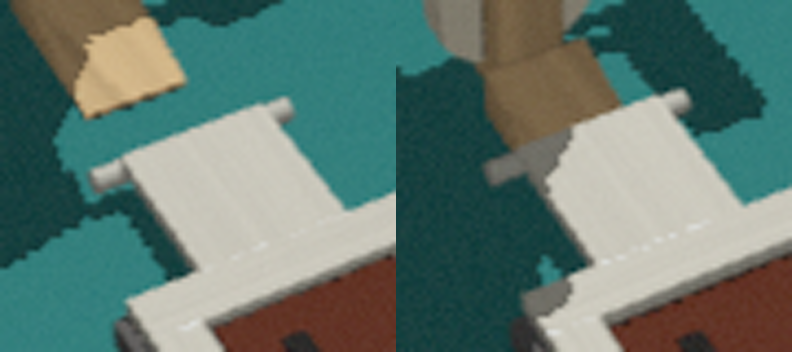

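The right-hand picture shows the wedge under the bar, with the bar ends raised about 2 px and the tongue up 3.4 mm in depth. That makes the bar about 3.6 mm up. A final 1.6 mm push, then settle.

```bash
python3 -m creep '[{"dx":-0.01,"dy":0,"dz":0,"yaw":0},{"dx":-0.01,"dy":0,"dz":0,"yaw":0},{"dx":-0.01,"dy":0,"dz":0,"yaw":0},{"dx":-0.01,"dy":0,"dz":0,"yaw":0},{"dx":0,"dy":0,"dz":0,"yaw":0},{"dx":0,"dy":0,"dz":0,"yaw":0},{"dx":0,"dy":0,"dz":0,"yaw":0},{"dx":0,"dy":0,"dz":0,"yaw":0},{"dx":0,"dy":0,"dz":0,"yaw":0},{"dx":0,"dy":0,"dz":0,"yaw":0}]'
python3 - <<'E'
from h import *
c=snap('side');P=np.array([px(c,u,v) for u in range(312,332) for v in range(300,315)]);print(np.median(P,0).round(4), robot.sense()['ft_force'],robot.sense()['joint_velocities'].round(4))
E
```

```text
time: 16.6
tool_pos: [0.5009, 0.0262, 0.0146]
ee_rot: [-0.001, 0.632, 0.775, 0.0]
ft_force: [-2.1, 9.0, 7.3]
opening: 0.255
finger_force: 35.0
[ 0.5128 -0.0492  0.0225] [-1.62114777  8.5214846   7.01329505] [ 0.     -0.0004 -0.0008 -0.0001  0.0013 -0.0004 -0.001 ]
```

```bash
python3 -c "
from bench import robot
print(robot.finish_job())"
```

```text
the job is handed in; nothing more can be done
None
```

The job is handed in: the wedge lies flat under the bar of the right-hand fixture, still gripped, with the bar raised about 4 mm by the side camera's depth reading. It took about 17 s of robot time, and the arm stayed clear of the frame, meter, spool and jar.

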